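# Fit a keyed pulley on a gear unit's shaft

## Robot

A 6-joint arm with a two-finger parallel gripper is mounted at the origin on a cart in front of the work surface, level with it; the furniture and walls round the work are solid. World frame = base frame: x ahead of the robot, y to its left, z up, the work surface at z = 0. Lengths are in m, angles in rad, forces in N, time in s.
With the tool pointing down it reaches from about 0.325 to 0.925 m from the base axis. Payload 3.1 kg.
Tool frame: the origin (TCP) lies between the finger pads; the fingertips stand 14 mm ahead of it and the grasp point (between the pads) lies 5 mm behind it (env.nose_length is the distance from the TCP to the fingertips, in m); z points along the fingers, x is the direction in which the jaws open and shut, and the axes are right-handed (so a half turn about z gives the same grasp; the last joint's range is limited). The gripper opens to 85 mm and grips with 20 to 120 N. Pads are 22 mm wide; open, the fingers measure 114 mm over their backs; the gripper's body (76 mm by 85 mm) begins 54 mm behind the grasp point. The pads swing forward as they close: fully open they stand 13 mm farther back than shut.
Start: joints at [-1.438, 0.217, 1.613, -0, 1.311, -0.112], TCP at [0.151, -0.606, 0.245] pointing down, gripper open.
Joint ranges: [-2.75, 2.75], [-0.78, 2.1], [0.31, 2.55], [-1.13, 4.27], [0.13, 2.63], [-2.58, 2.58]. Speed limits (rad/s): [2.79, 2.79, 3.14, 3.14, 3.14, 3.14].

## Interface

Orientations are given as a unit quaternion [w, x, y, z].
In Python, from workcell import env gives the robot as it stands. The module is installed in compiled form; this text tells all that it offers.
- The arm moves only by the tool servo_tool, never from a script. Its argument "targets" is a list of rows, each a list of 6 numbers: the shift along the tool's x, y, z in m, then the turn, a rotation vector about the tool's x, y, z in degrees. A call has 1 to 20 rows; each row is the pose to reach, as a shift and turn from the pose commanded when the call began, along the tool's axes at that moment; what a row does not reach only later rows make up. A row lasts 1/12 s, in which the tool goes at most 41.7 mm and 7.16 degrees, less where a joint would pass 70% of its speed; a pose out of reach is approached as far as the arm can. A call with a gripper value outside its range is refused whole. "hand" is the closure in counts, from 0 (fully open) to 255 (shut), set as the call begins (left out, the last holds). The fingers move at their own pace and stop on an object; "newtons" is the grip in N (left out, the last holds). Time passes only in rows, so rows that repeat a pose let the fingers close. It gives the time, the measured TCP pose, the force and the opening at its end, in the units of the state.
- env.state(): the state, without advancing time (a new reading comes with each control period).
- env.get_image(name): name is "scene" or "top"; returns the picture (420x560x3 uint8, red, green, blue); there is no depth.
- env.get_calibration(name): a dict with "fov_y" (degrees; the focal length in pixels is half the picture's height over the tangent of half this angle, whatever the lens; pixels are square), "cx", "cy" (the principal point, pixels), "D" ([k1, k2, p1, p2, k3] as OpenCV has them; the pictures are not rectified), "pose" (4x4, takes a point from camera to world coordinates). Camera axes: x right, y down, z forward; pixel columns grow to the right and rows downward; lengths in m; the calibration is good to about 2 mm. A picture is of the moment at which its call begins. get_calibration takes no time and is no camera call.
- env.hand_in(): hands the job in, once; it reports no verdict.
The state is a dict: "time_s": time; "joints": joint angles; "dq": joint speeds; "tau": joint torques, N m; "eef_pos": TCP position; "orientation": TCP orientation; "contact_force": force on the tool from outside, world axes, zero at the start; "moment": the same for the moment, N m; "grip_width": finger opening in m.
Only numpy, scipy, OpenCV 4.12 (cv2) and the standard library are available. Lean on these libraries where they do the work, as an engineer would, in place of code of your own. Each camera call takes 0.05 s, during which the arm holds its last target.

## Task

Fit the pulley that has a keyway onto the upright shaft of the gear unit, boss upward as it lies: lower it over the shaft until it rests on the key, turn it gently under light pressure until the keyway drops over the key, see that it sits fully home on the shoulder, and let go of it. Do not force or ram it against the shaft, and leave the other pulley with the plain round bore where it is.

Things in the scene. Friction and masses are not known exactly. Their poses are not given: they have to be found in the camera images.
- keyed_pulley_centre (a point): Centre (26 mm up) of the keyed pulley: bare aluminium, 0.3 kg, 52 mm tall, lying boss up, left or right of the gear unit. Its lower 22 mm is a V-belt rim 72 mm in diameter. A bore 21.6 mm in diameter runs through it, with a keyway 7.2 mm wide over the whole height, its floor 15.7 mm from the axis. z: axis of the bore, up; x: points to the keyway and to a small dark set screw in the boss.
- keyed_pulley_boss (a point): Middle of the keyed pulley's round boss, 37 mm above its foot. The boss is 46 mm in diameter and 30 mm tall (22 to 52 mm above the foot) and can be gripped from above at any yaw, and afresh while the pulley rests on the key. Axes as for the pulley's centre.
- plain_pulley_centre (a point): Centre (26 mm up) of the other pulley, same size and make but with a plain round bore, no keyway and no set screw. It belongs to another job and stays where it is.
- shoulder (a point): Centre of the shoulder, a steel collar 38 mm in diameter, 74 mm above the bench, on which the pulley's foot finally rests. It tops the gear unit, a grey casting 86 mm square on a dark 110 mm square plate, bolted down. z: axis of the output shaft, up; -x: the unit's front; +y: the side with the stub shaft. These axes do not follow the key.
- shaft_top (a point): Centre of the top of the upright output shaft, 50 mm above the shoulder: a plain steel rod 20 mm in diameter, its top 4 mm tapered to 15 mm. It is held by the gears and does not turn under a light load. Axes as for the shoulder.
- key_level (a point): Point on the shaft's axis level with the key's upper end, 28 mm above the shoulder (22 mm below the shaft's top): here the pulley's foot rests while keyway and key do not meet; within about 0.1 rad it drops. The flat-topped key is 6 mm wide and stands out to 14.2 mm from the axis. It points to the unit's front (-x) give or take 1.1 rad; its angle is not measured and must be felt or seen.
Not all that is in view belongs to the job. Leave any turquoise look-alike of the part that bears keyed_pulley_centre alone.

How it is judged:
By the outcome, as a careful person would: the job done as asked, in the order asked, and still so for the second after the job is handed in, with the robot touching nothing.
It also fails if it takes over 67 s, if anything falls off the work surface, if the arm or the gripper's body presses on something with over 40 N, if the wrist force passes 120 N, or if a joint passes its speed limit or range.

## Working session

There is one attempt and no reset: what is moved stays moved. The work goes in short steps, Python scripts to look and compute and a tool call to move; the robot and the scene stay as the last step left them, time stands still between calls to the robot, and variables do not carry over. Pictures are saved under pics/ and viewed, and the job is handed in when it is done.

Besides the shell and the picture viewer there is one more tool, called after "Call:" by a JSON object that holds its "api" and its "payload", one argument or row to a line. servo_tool: Moves the arm, as the interface text tells. Its arguments: {"type":"object","properties":{"targets":{"type":"array"},"hand":{"type":"number"},"newtons":{"type":"number"}},"required":["targets"]}

```bash
mkdir -p pics
python3 - <<'E'
from workcell import env
import cv2,numpy as np
for n in("scene","top"):
    im=env.get_image(n); cv2.imwrite(f"pics/{n}0.png",im[:,:,::-1]); c=env.get_calibration(n); print(n,c)
print(env.state(),env.nose_length)
E
```

```text
scene {'fov_y': 54.44570670102181, 'cx': 278.09898334717013, 'cy': 212.47725248484826, 'D': array([-0.09682522,  0.        ,  0.        ,  0.        ,  0.        ]), 'pose': array([[-0.74164394, -0.44994416,  0.4975083 ,  0.0734921 ],
       [-0.67076085,  0.49009772, -0.55667235,  0.60473992],
       [ 0.00664379, -0.74656177, -0.66528293,  0.85089095],
       [ 0.        ,  0.        ,  0.        ,  1.        ]])}
top {'fov_y': 51.59196221376147, 'cx': 277.611863245114, 'cy': 204.74552598092353, 'D': array([-0.11534158,  0.        ,  0.        ,  0.        ,  0.        ]), 'pose': array([[-0.01703772, -0.99432668,  0.104996  ,  0.51970669],
       [-0.99970521,  0.01875771,  0.01541575, -0.01306397],
       [-0.01729778, -0.1047024 , -0.99435315,  1.10169531],
       [ 0.        ,  0.        ,  0.        ,  1.        ]])}
{'time_s': 0.1, 'joints': array([-1.43819646e+00,  2.17652779e-01,  1.61476320e+00, -1.69983927e-05,
        1.31130869e+00, -1.12210380e-01]), 'dq': array([-0.00025509, -0.00236706, -0.00295668, -0.00256633,  0.0010805 ,
        0.00070549]), 'tau': array([-7.96626173e-04, -3.98074973e+01, -3.04969704e+01, -1.48814293e-04,
        4.17954565e-03, -2.49185257e-05]), 'eef_pos': array([ 0.15140045, -0.60566652,  0.24412038]), 'orientation': array([-7.40189122e-04,  7.88154512e-01, -6.15476506e-01, -7.67171396e-04]), 'contact_force': array([-0.23181411,  0.74849925, -0.10876437]), 'moment': array([-0.001574  , -0.02157815, -0.01694132]), 'grip_width': 0.08523427639942166} 0.014
```

View pics/scene0.png

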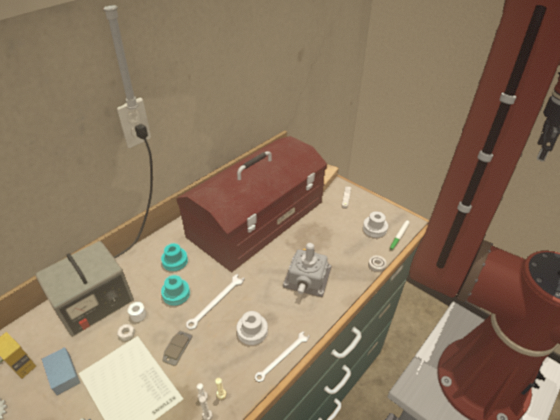

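View pics/top0.png

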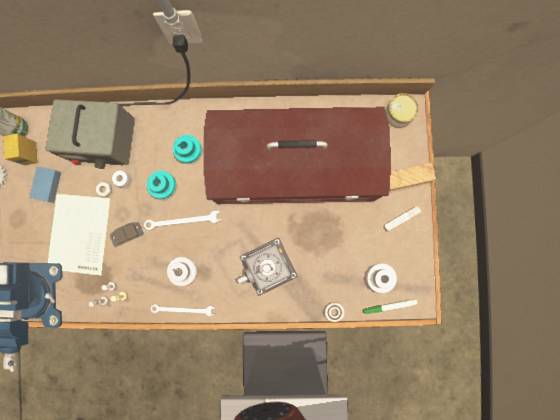

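Run:
```python
import cv2,numpy as np
t=cv2.imread("pics/top0.png");s=cv2.imread("pics/scene0.png")
def c(im,x,y,r,k): return cv2.resize(im[y-r:y+r,x-r:x+r],(380,280) if 0 else (260,260),interpolation=cv2.INTER_CUBIC)
a=np.hstack([c(t,181,271,22,0),c(t,267,267,34,0),c(t,381,278,22,0)])
b=np.hstack([c(s,252,327,22,0),c(s,308,268,34,0),c(s,376,224,22,0)])
cv2.imwrite("pics/crop0.png",np.vstack([a,b]))
```

```text
(no output)
```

View pics/crop0.png

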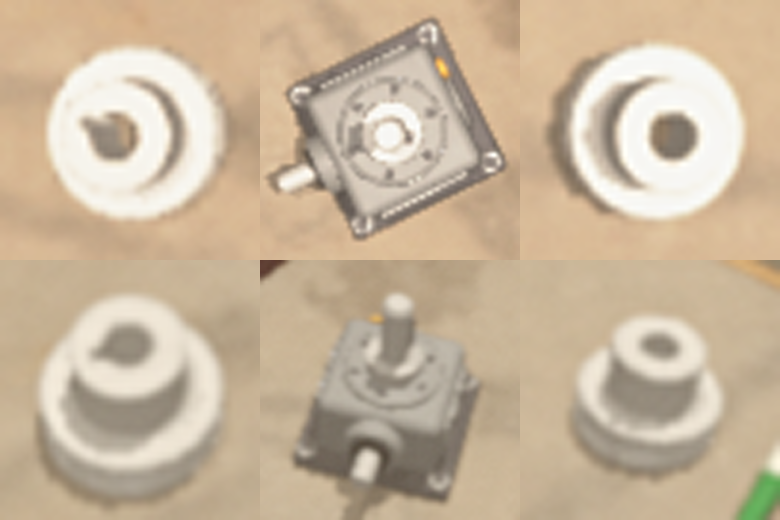

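The keyed pulley is top (181,271), scene (252,327): its bore shows a notch. The one at (381,278) has a round bore, so it's the plain one. The turquoise ones at (187,149) and (160,184) are look-alikes. Now I'll measure.

```bash
cat > h.py <<'E'
import cv2,numpy as np
from workcell import env
def cal(n):
    c=env.get_calibration(n); f=210/np.tan(np.radians(c["fov_y"])/2)
    return np.array([[f,0,c["cx"]],[0,f,c["cy"]],[0,0,1]]),c["D"],c["pose"]
def ray(n,uv):
    K,D,P=cal(n); p=cv2.undistortPoints(np.array([[uv]],float),K,D)[0,0]
    d=P[:3,:3]@np.array([p[0],p[1],1]); return P[:3,3],d
def onz(n,uv,z):
    o,d=ray(n,uv); return o+d*(z-o[2])/d[2]
def proj(n,X):
    K,D,P=cal(n); R=P[:3,:3].T; t=-R@P[:3,3]
    return cv2.projectPoints(np.atleast_2d(np.array(X,float)),cv2.Rodrigues(R)[0],t,K,D)[0][:,0]
def tri(uv1,uv2):
    A=[];b=[]
    for n,uv in(("top",uv1),("scene",uv2)):
        o,d=ray(n,uv); d/=np.linalg.norm(d); M=np.eye(3)-np.outer(d,d); A.append(M); b.append(M@o)
    return np.linalg.solve(sum(A),sum(b))
def grab(n):
    return env.get_image(n)[:,:,::-1].copy()
E
python3 - <<'E'
from h import *
t=cv2.imread("pics/top0.png");s=cv2.imread("pics/scene0.png")
def c(im,x,y,r): return cv2.resize(im[y-r:y+r,x-r:x+r],(400,400),interpolation=cv2.INTER_CUBIC)
g=np.hstack([c(t,181,271,20),c(t,267,267,20)])
cv2.imwrite("pics/crop1.png",g)
g=np.hstack([c(s,252,324,20),c(s,310,256,20)]);cv2.imwrite("pics/crop2.png",g)
E
```

```text
(no output)
```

View pics/crop1.png

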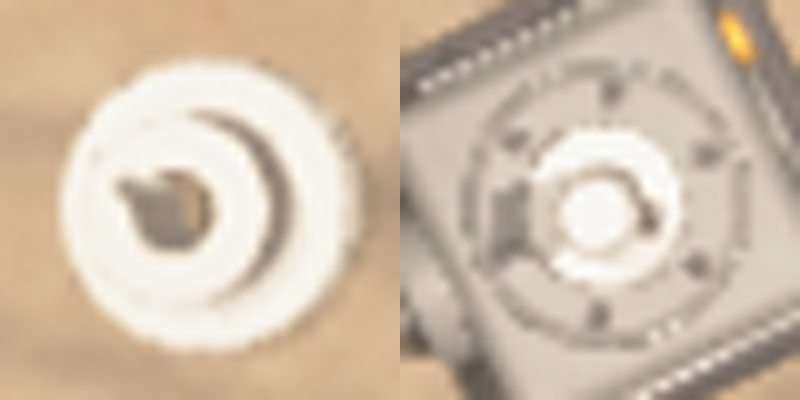

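View pics/crop2.png

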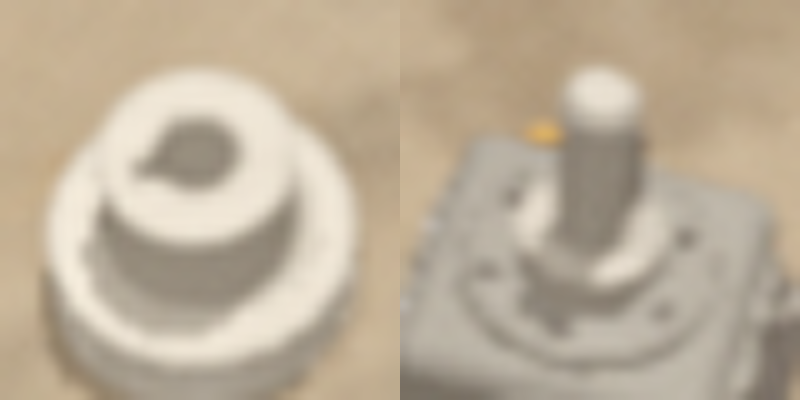

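Run:
```python
from h import *
t=cv2.imread("pics/top0.png");s=cv2.imread("pics/scene0.png")
def fit(im,x,y,r,name,thr):
    k=8
    c=cv2.resize(im[y-r:y+r,x-r:x+r],None,fx=k,fy=k,interpolation=cv2.INTER_CUBIC)
    g=cv2.cvtColor(c,cv2.COLOR_BGR2GRAY); m=(g>thr).astype(np.uint8)
    cs,h=cv2.findContours(m,cv2.RETR_CCOMP,cv2.CHAIN_APPROX_NONE)
    for i,q in enumerate(cs):
        if len(q)>40 and cv2.contourArea(q)>300:
            (ex,ey),ax,an=cv2.fitEllipse(q)
            print(name,thr,"hole" if h[0][i][3]>=0 else "outer",np.round([x-r+(ex+.5)/k-.5,y-r+(ey+.5)/k-.5],2),np.round(np.array(ax)/k,2),round(an),cv2.contourArea(q)/64)
for th in(190,215,230): fit(t,181,271,20,"topP",th)
for th in(200,220,235): fit(t,267,267,8,"topS",th)
for th in(170,190): fit(s,252,324,20,"scP",th)
for th in(150,170,190): fit(s,310,246,6,"scS",th)
```

```text
topP 190 outer [188.1 287.4] [2.46 4.81] 81 8.75
topP 190 outer [198.82 285.29] [2.   4.98] 47 5.546875
topP 190 outer [199.52 257.76] [2.2  3.81] 170 5.9765625
topP 190 outer [179.83 269.84] [29.23 35.64] 129 748.40625
topP 190 hole [177.52 271.58] [7.97 9.64] 115 57.1328125
topP 190 hole [180.08 271.08] [17.93 18.37] 130 43.25
topP 215 outer [180.96 271.07] [28.57 28.71] 35 643.9765625
topP 215 hole [177.44 271.51] [ 8.63 10.42] 117 67.578125
topP 215 hole [179.67 271.41] [19.04 19.71] 76 65.7265625
topP 230 outer [180.91 271.08] [27.78 27.94] 7 609.4609375
topP 230 hole [177.41 271.51] [ 9.12 11.01] 117 75.8359375
topP 230 hole [181.36 271.39] [17.24 19.08] 173 86.59375
topS 200 outer [267.43 266.04] [16.26 18.72] 150 210.6484375
topS 200 hole [268.98 266.55] [4.44 9.03] 133 17.96875
topS 220 outer [267.37 266.96] [13.61 14.71] 3 129.9921875
topS 235 outer [266.13 268.  ] [6.13 6.34] 55 30.265625
topS 235 outer [267.03 267.17] [13.89 14.3 ] 48 67.5
scP 170 outer [250.9  322.93] [44.55 46.66] 168 1350.2890625
scP 170 hole [250.93 328.85] [13.17 20.36] 82 141.359375
scP 170 hole [250.74 319.05] [6.57 9.43] 78 46.8828125
scP 190 outer [251.55 325.45] [29.35 30.63] 76 699.03125
scP 190 hole [250.65 329.2 ] [14.64 22.37] 76 185.21875
scP 190 hole [250.71 319.05] [ 7.44 10.52] 78 59.125
scS 150 outer [309.51 245.17] [13.75 13.92] 177 112.96875
scS 170 outer [309.9  244.83] [6.44 8.34] 95 42.0234375
scS 190 outer [309.79 244.81] [4.84 6.58] 100 24.9765625
```

Run:
```python
from h import *
P=onz("top",(180.95,271.08),.022); print("rim",P)
print("bore top",onz("top",(177.45,271.5),.052),"scene",onz("scene",(250.7,319.05),.052), tri((177.45,271.5),(250.7,319.05)))
print("shaft top/scene",onz("top",(266.13,268),.124),onz("scene",(309.83,244.83),.124),tri((266.13,268),(309.83,244.83)))
print("collar",onz("top",(267.1,267.1),.074))
S=onz("top",(266.13,268),.124)
print("axis px top",proj("top",[[S[0],S[1],z] for z in(.074,.102,.124)]))
print("axis px scene",proj("scene",[[S[0],S[1],z] for z in(.074,.102,.124)]))
# keyway angle: darkness centroid vs bore centre; bore centre = P at z .052
b=proj("top",[P[0],P[1],.052])[0]; print("bore centre px",b)
t=cv2.imread("pics/top0.png")
g=cv2.cvtColor(t,cv2.COLOR_BGR2GRAY).astype(float)
R=.0131
def prof(im,c,z,r):
    out=[]
    for a in range(0,360,10):
        X=[c[0]+r*np.cos(np.radians(a)),c[1]+r*np.sin(np.radians(a)),z]
        u=proj("top",X)[0]
        out.append((a,int(cv2.getRectSubPix(im.astype(np.float32),(1,1),tuple(map(float,u)))[0,0])))
    return out
print("keyway",prof(g,P,.052,.0137))
print("key z.102",prof(g,S,.102,.0125))
print("key z.102",prof(g,S,.102,.014))
# casting orientation: stub
for uv,z in(((240,280),.045),): print("stub",onz("top",uv,z)-S)
```

```text
rim [0.47219276 0.24718652 0.022     ]
bore top [0.47257034 0.24856998 0.052     ] scene [0.47137525 0.25029782 0.052     ] [0.47251139 0.2492045  0.0496141 ]
shaft top/scene [0.48126412 0.03018293 0.124     ] [0.47919074 0.03248281 0.124     ] [0.48100708 0.03021626 0.12099328]
collar [0.48136736 0.03008174 0.074     ]
axis px top [[267.05764486 267.14480594]
 [266.54961378 267.61317179]
 [266.13       268.        ]]
axis px scene [[308.5995655  257.53138805]
 [309.24091912 250.02238844]
 [309.76026443 243.92213256]]
bore centre px [178.01200634 271.65213552]
keyway [(0, 244), (10, 245), (20, 243), (30, 245), (40, 240), (50, 223), (60, 173), (70, 180), (80, 220), (90, 239), (100, 244), (110, 244), (120, 242), (130, 241), (140, 242), (150, 241), (160, 243), (170, 243), (180, 244), (190, 244), (200, 243), (210, 242), (220, 243), (230, 245), (240, 244), (250, 245), (260, 245), (270, 245), (280, 245), (290, 245), (300, 245), (310, 244), (320, 244), (330, 244), (340, 243), (350, 244)]
key z.102 [(0, 243), (10, 242), (20, 242), (30, 247), (40, 234), (50, 224), (60, 213), (70, 211), (80, 205), (90, 204), (100, 204), (110, 200), (120, 196), (130, 210), (140, 239), (150, 243), (160, 242), (170, 246), (180, 242), (190, 238), (200, 235), (210, 236), (220, 237), (230, 235), (240, 199), (250, 161), (260, 156), (270, 185), (280, 218), (290, 241), (300, 246), (310, 237), (320, 237), (330, 241), (340, 239), (350, 241)]
key z.102 [(0, 247), (10, 247), (20, 247), (30, 247), (40, 246), (50, 237), (60, 227), (70, 212), (80, 204), (90, 202), (100, 202), (110, 203), (120, 198), (130, 206), (140, 238), (150, 247), (160, 246), (170, 247), (180, 246), (190, 244), (200, 240), (210, 239), (220, 239), (230, 238), (240, 220), (250, 195), (260, 197), (270, 213), (280, 235), (290, 247), (300, 247), (310, 247), (320, 247), (330, 246), (340, 247), (350, 247)]
stub [-0.0310577   0.06711845 -0.079     ]
```

Rim centre is (0.472, 0.247) and the keyway yaw is about 64°. The shaft is at (0.481, 0.030), and a dark key-like spot sits at about 255°, which is within the allowed range. I'll grip at yaw 120° and place at about -49°.

```bash
cat >> h.py <<'E'
from scipy.spatial.transform import Rotation as Ro
def yaw(s):
    q=s["orientation"]; R=Ro.from_quat([q[1],q[2],q[3],q[0]]).as_matrix(); return np.degrees(np.arctan2(R[1,0],R[0,0])),R
def plan(p,y,s=None):
    s=s or env.state(); y0,R=yaw(s); d=R.T@(np.array(p)-s["eef_pos"])
    Rt=Ro.from_euler("z",y,degrees=True).as_matrix()@np.diag([1,-1,-1.])
    print("yaw",y0,"shift mm",np.round(d*1000,1),"rotvec",np.round(Ro.from_matrix(R.T@Rt).as_rotvec(degrees=True),2))
E
python3 -c "
from h import *
plan((.42,-.2,.245),24)"
```

```text
yaw -75.97314171915123 shift mm [-3.285e+02 -3.589e+02 -1.000e-01] rotvec [-1.200e-01  8.000e-02 -9.997e+01]
```

Call:
{"api": "servo_tool", "payload": {
  "targets": [
    [-0.0235,-0.0256,0,0,0,-7],
    [-0.047,-0.0513,0,0,0,-14],
    [-0.0704,-0.0769,0,0,0,-21],
    [-0.0939,-0.1025,0,0,0,-28],
    [-0.1173,-0.128,0,0,0,-35],
    [-0.1408,-0.154,0,0,0,-42],
    [-0.1642,-0.1795,0,0,0,-49],
    [-0.1877,-0.205,0,0,0,-56],
    [-0.211,-0.231,0,0,0,-63],
    [-0.235,-0.256,0,0,0,-70],
    [-0.258,-0.282,0,0,0,-77],
    [-0.282,-0.308,0,0,0,-84],
    [-0.305,-0.333,0,0,0,-91],
    [-0.3285,-0.359,0,0,0,-98],
    [-0.3285,-0.359,0,0,0,-100]
  ],
  "hand": 0
}}

```text
time_s: 1.35
eef_pos: [0.4222, -0.1957, 0.2449]
orientation: [-0.002, 0.977, 0.213, 0.001]
contact_force: [0.4, 0.1, -0.7]
grip_width: 0.0852
```

```bash
python3 -c "
from h import *
print(env.state()['joints'],env.state()['eef_pos'],env.state()['time_s'])
plan((.4722,.2472,.13),120)"
```

```text
[-0.58716756 -0.13302415  1.97683983  0.00355116  1.29868902 -1.01788445] [ 0.42223841 -0.19570696  0.24488232] 1.35
yaw 24.623307503878987 shift mm [ 229.7 -381.5  116.4] rotvec [  0.    -0.23 -95.38]
```

Call:
{"api": "servo_tool", "payload": {
  "targets": [
    [0.0165,-0.0273,0,0,0,-6.8],
    [0.033,-0.0546,0,0,0,-13.6],
    [0.0495,-0.082,0,0,0,-20.4],
    [0.066,-0.109,0,0,0,-27.2],
    [0.0825,-0.1365,0,0,0,-34],
    [0.099,-0.164,0,0,0,-41],
    [0.1155,-0.191,0,0,0,-48],
    [0.132,-0.218,0,0,0,-55],
    [0.148,-0.245,0,0,0,-61],
    [0.165,-0.273,0,0,0,-68],
    [0.182,-0.3,0.01,0,0,-75],
    [0.198,-0.327,0.03,0,0,-82],
    [0.215,-0.355,0.06,0,0,-89],
    [0.23,-0.382,0.09,0,0,-95.4],
    [0.23,-0.382,0.116,0,0,-95.4],
    [0.23,-0.382,0.116,0,0,-95.4],
    [0.23,-0.382,0.116,0,0,-95.4]
  ]
}}

```text
time_s: 2.77
eef_pos: [0.4724, 0.2414, 0.1269]
orientation: [-0.002, 0.504, 0.864, -0.003]
contact_force: [0.5, 0.1, 1.4]
grip_width: 0.0851
```

```bash
python3 -c "
from h import *
s=env.state()
print(s['joints'],s['eef_pos'],s['time_s'])
plan((.4722,.2472,.037),120)
cv2.imwrite('pics/a1.png',grab('scene')[220:420,150:400].repeat(3,0).repeat(3,1))
cv2.imwrite('pics/a2.png',grab('top')[180:340,100:320].repeat(3,0).repeat(3,1))
"
```

```text
[ 3.40239205e-01  1.56868274e-01  1.92409715e+00 -3.64151660e-04
  1.06703957e+00 -1.74480229e+00] [0.4723693  0.24138009 0.12690516] 2.7667
yaw 119.47406246433343 shift mm [ 5.1  3.3 89.9] rotvec [-0.36 -0.05 -0.53]
```

View pics/a1.png

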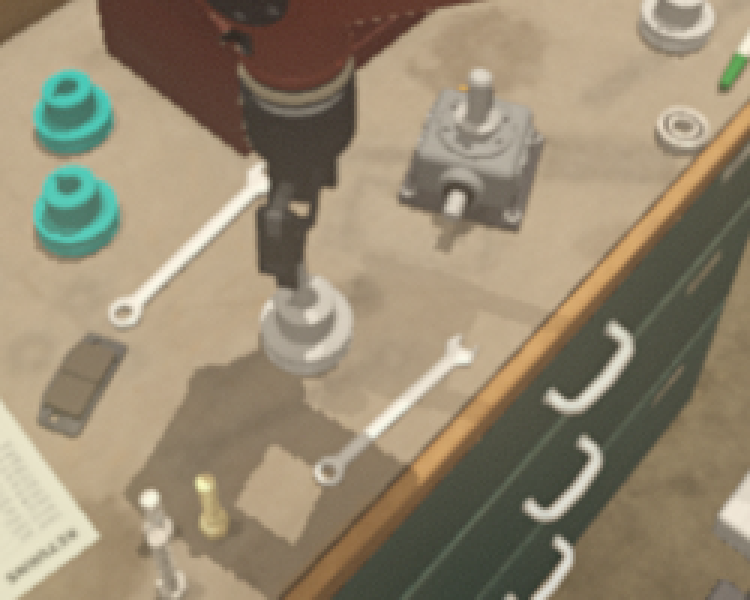

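View pics/a2.png

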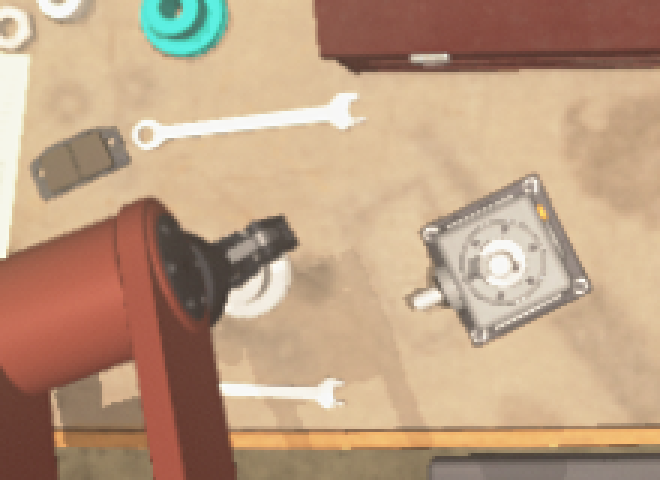

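The scene view shows the jaws above the keyed pulley, around crop (305,310). I'll go down partway, settle, and then correct.

Call:
{"api": "servo_tool", "payload": {
  "targets": [
    [0.003,0.002,0.02,0,0,-0.5],
    [0.005,0.0033,0.04,0,0,-0.5],
    [0.005,0.0033,0.055,0,0,-0.5],
    [0.005,0.0033,0.055,0,0,-0.5],
    [0.005,0.0033,0.055,0,0,-0.5],
    [0.005,0.0033,0.055,0,0,-0.5]
  ]
}}

```text
time_s: 3.37
eef_pos: [0.4771, 0.2479, 0.0767]
orientation: [0.001, 0.501, 0.865, 0.002]
contact_force: [-0.2, -0.6, 0.9]
grip_width: 0.0855
```

```bash
python3 -c "
from h import *
s=env.state()
print(s['eef_pos'],s['time_s'],s['contact_force'])
plan((.4722,.2472,.037),120)
"
```

```text
[0.47707865 0.24791404 0.07672295] 3.3667 [-0.17581825 -0.56481509  0.945101  ]
yaw 119.86340330690821 shift mm [ 1.8 -4.7 39.7] rotvec [ 0.24  0.04 -0.14]
```

Call:
{"api": "servo_tool", "payload": {
  "targets": [
    [0.0018,-0.0047,0.015,0,0,0],
    [0.0018,-0.0047,0.03,0,0,0],
    [0.0018,-0.0047,0.0395,0,0,0],
    [0.0018,-0.0047,0.0395,0,0,0],
    [0.0018,-0.0047,0.0395,0,0,0],
    [0.0018,-0.0047,0.0395,0,0,0]
  ]
}}

```text
time_s: 3.87
eef_pos: [0.4713, 0.2474, 0.036]
orientation: [0.001, 0.501, 0.866, 0.001]
contact_force: [0.6, 0.2, 0.6]
grip_width: 0.0855
```

```bash
python3 -c "
from h import *
s=env.state()
print(s['eef_pos'],s['time_s'],s['contact_force'])
plan((.4722,.2472,.037),120)
"
```

```text
[0.47132983 0.24739647 0.03603067] 3.8667 [0.62853587 0.2143737  0.59660887]
yaw 119.91706239472227 shift mm [-0.6  0.7 -1. ] rotvec [ 0.13  0.02 -0.08]
```

Call:
{"api": "servo_tool", "payload": {
  "targets": [
    [-0.0006,0.0007,-0.001,0,0,0],
    [-0.0006,0.0007,-0.001,0,0,0],
    [-0.0006,0.0007,-0.001,0,0,0],
    [-0.0006,0.0007,-0.001,0,0,0],
    [-0.0006,0.0007,-0.001,0,0,0],
    [-0.0006,0.0007,-0.001,0,0,0],
    [-0.0006,0.0007,-0.001,0,0,0],
    [-0.0006,0.0007,-0.001,0,0,0],
    [-0.0006,0.0007,-0.001,0,0,0],
    [-0.0006,0.0007,-0.001,0,0,0]
  ],
  "hand": 255,
  "newtons": 50
}}

```text
time_s: 4.7
eef_pos: [0.4718, 0.2475, 0.0368]
orientation: [0.0, 0.501, 0.866, 0.001]
contact_force: [-1.3, 2.3, 5.1]
grip_width: 0.0447
```

```bash
python3 -c "
from h import *
s=env.state()
print(s['eef_pos'],s['time_s'],s['contact_force'],s['grip_width'],s['moment'])
plan((.4722,.2472,.037),120)
"
```

```text
[0.47176227 0.24754202 0.03683272] 4.7 [-1.33361424  2.26970065  5.10078457] 0.044732047127995146 [ 0.27094252  0.28542537 -0.07282382]
yaw 119.90606999544049 shift mm [-0.5  0.2 -0.2] rotvec [ 0.09 -0.02 -0.09]
```

Call:
{"api": "servo_tool", "payload": {
  "targets": [
    [0,0,-0.01,0,0,0],
    [0,0,-0.035,0,0,0],
    [0,0,-0.07,0,0,0],
    [0,0,-0.11,0,0,0],
    [0,0,-0.145,0,0,0],
    [0,0,-0.17,0,0,0],
    [0,0,-0.17,0,0,0],
    [0,0,-0.17,0,0,0],
    [0,0,-0.17,0,0,0]
  ]
}}

```text
time_s: 5.45
eef_pos: [0.4693, 0.2461, 0.2034]
orientation: [-0.001, 0.501, 0.866, -0.002]
contact_force: [-0.1, 0.3, -4.3]
grip_width: 0.0442
```

```bash
python3 -c "
from h import *
s=env.state()
print(s['joints'],s['eef_pos'],s['time_s'],s['contact_force'],s['grip_width'],s['moment'])
plan((.4812,.0302,.205),35)
cv2.imwrite('pics/b1.png',grab('scene')[180:380,150:400].repeat(3,0).repeat(3,1))
"
```

```text
[ 3.50645937e-01  5.81072249e-02  1.87323782e+00 -2.29290312e-04
  1.21476579e+00 -1.74234175e+00] [0.46927738 0.24611213 0.20343399] 5.45 [-0.06438978  0.28197581 -4.25121548] 0.04416352413113339 [-6.02091088e-05 -1.18280900e-02 -2.46911737e-02]
yaw 119.92389569235478 shift mm [-193.1  -97.4   -1.2] rotvec [-0.23  0.16 84.92]
```

View pics/b1.png

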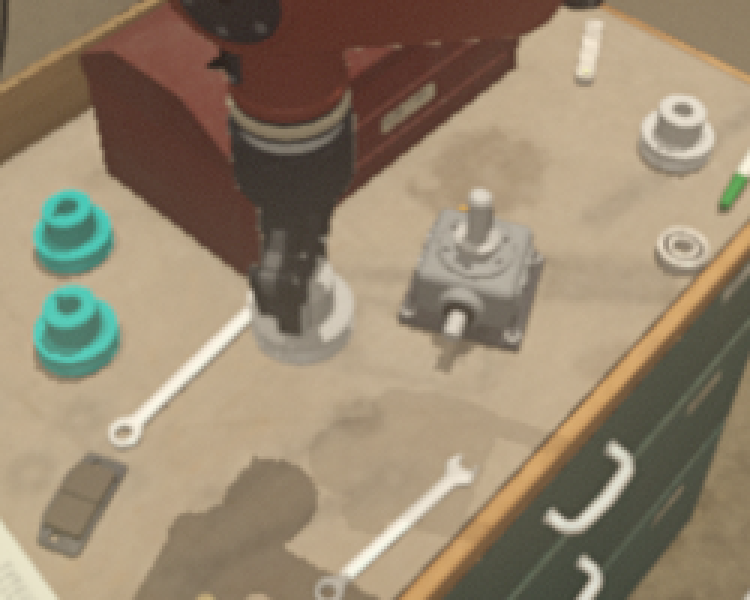

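Call:
{"api": "servo_tool", "payload": {
  "targets": [
    [-0.01,-0.005,0,0,0,5],
    [-0.03,-0.015,0,0,0,11],
    [-0.055,-0.027,0,0,0,18],
    [-0.08,-0.04,0,0,0,25],
    [-0.105,-0.053,0,0,0,32],
    [-0.13,-0.065,0,0,0,39],
    [-0.152,-0.076,0,0,0,46],
    [-0.17,-0.086,0,0,0,53],
    [-0.183,-0.092,0,0,0,60],
    [-0.19,-0.096,0,0,0,67],
    [-0.193,-0.0974,0,0,0,74],
    [-0.193,-0.0974,0,0,0,81],
    [-0.193,-0.0974,0,0,0,88],
    [-0.193,-0.0974,0,0,0,95],
    [-0.193,-0.0974,0,0,0,102],
    [-0.193,-0.0974,0,0,0,109],
    [-0.193,-0.0974,0,0,0,116],
    [-0.193,-0.0974,0,0,0,123],
    [-0.193,-0.0974,0,0,0,130],
    [-0.193,-0.0974,0,0,0,135]
  ]
}}

```text
time_s: 7.17
eef_pos: [0.4807, 0.0312, 0.2023]
orientation: [0.0, 0.991, -0.134, -0.003]
contact_force: [0.4, 0.0, -2.4]
grip_width: 0.0447
```

```bash
python3 -c "
from h import *
plan((.4812,.0302,.205),-24)
"
```

```text
yaw -15.390888674697232 shift mm [ 0.7  0.8 -2.7] rotvec [0.11 0.37 8.61]
```

Call:
{"api": "servo_tool", "payload": {
  "targets": [
    [0.0006,0.0008,-0.001,0,0,7],
    [0.0006,0.0008,-0.001,0.1,0.3,8.6],
    [0.0006,0.0008,-0.001,0.1,0.3,8.6],
    [0.0006,0.0008,-0.001,0.1,0.3,8.6],
    [0.0006,0.0008,-0.001,0.1,0.3,8.6]
  ]
}}

```text
time_s: 7.58
eef_pos: [0.4822, 0.0302, 0.2051]
orientation: [-0.0, 0.979, -0.205, 0.001]
contact_force: [0.2, -0.6, -3.3]
grip_width: 0.0446
```

```bash
python3 -c "
from h import *
plan((.4812,.0302,.205),-24)
s=env.state();print(s['eef_pos'],s['time_s'])
a=grab('scene');b=grab('top')
cv2.imwrite('pics/c_s.png',a);cv2.imwrite('pics/c_t.png',b)
a=cv2.resize(a[180:300,250:370],(400,400),interpolation=cv2.INTER_CUBIC)
b=cv2.resize(b[210:330,210:330],(400,400),interpolation=cv2.INTER_CUBIC)
cv2.imwrite('pics/c1.png',np.hstack([a,b]))
"
```

```text
yaw -23.625876247187872 shift mm [-0.9  0.4  0.1] rotvec [-0.06 -0.11  0.37]
[0.48219172 0.03018651 0.20508149] 7.5833
```

View pics/c1.png

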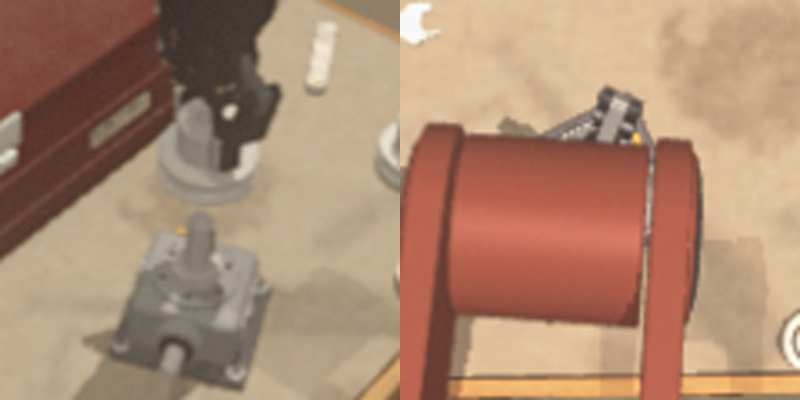

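```bash
python3 -c "
from h import *
print(proj('scene',[[.4812,.0302,z] for z in (.074,.124,.168,.19)]))
a=np.linspace(0,2*np.pi,73)
for z in(.168,.19):
    u=proj('scene',np.c_[.4822+.036*np.cos(a),.0302+.036*np.sin(a),0*a+z]); print(z,u.min(0),u.max(0))
g=cv2.cvtColor(cv2.imread('pics/c_s.png'),cv2.COLOR_BGR2GRAY)
for r in range(222,236,3): print(r,g[r,290:335])
for r in range(244,256,4): print(r,g[r,300:322])
print(g[225:250,310])
"
```

```text
[[308.61489273 257.54770855]
 [309.77616118 243.93846942]
 [310.85818503 231.17802896]
 [311.4216277  224.50239924]]
0.168 [295.51400281 220.76993236] [325.55786778 241.76147322]
0.19 [295.84230031 214.12204042] [326.34785148 235.06827331]
222 [ 66  62  62  64  68  95 133 157 161 162 161 160 150 129 122 125 126 128
 130 130 134 134 126 114 118 113  90  70  63  67  67  64  68  79  94 113
 129 136 154 171 177 178 180 181 180]
225 [ 65  94 133 159 167 172 169 162 158 161 162 159 150 133 126 125 130 130
 131 128 130 130 116 109 118 108  82  65  66  67  63  89 153 194 206 205
 203 191 179 176 176 178 177 179 180]
228 [160 170 170 169 170 170 167 155 150 157 162 164 163 161 153 138 131 130
 128 131 131 128 120 113 120 107  75  66  67  64  62  99 169 201 205 201
 189 176 169 172 173 175 177 176 179]
231 [169 170 171 172 170 169 161 156 147 140 143 154 161 164 163 163 164 162
 161 158 153 145 137 130 123 115  98  97 105 130 174 199 204 202 191 171
 163 165 162 161 165 167 168 174 176]
234 [169 167 166 164 162 160 158 152 147 148 142 137 134 131 137 145 154 157
 160 162 163 164 158 150 145 142 140 141 141 141 145 149 144 140 142 154
 160 158 157 160 161 163 165 169 172]
244 [153 153 151 150 152 150 147 141 136 134 135 135 143 151 157 158 158 157
 156 160 157 161]
248 [159 156 155 161 165 155 131 125 132 137 136 136 130 130 142 154 156 154
 155 156 159 163]
252 [170 168 166 170 170 155 124 119 124 128 125 125 121 112 132 158 165 168
 169 171 174 176]
[130 130 131 131 131 138 153 157 162 163 152 135 138 149 152 150 143 153
 143 135 134 137 139 136 129]
```

Call:
{"api": "servo_tool", "payload": {
  "targets": [
    [-0.0008,0.0004,0.006,0,0,0.3],
    [-0.0008,0.0004,0.014,0,0,0.3],
    [-0.0008,0.0004,0.023,0,0,0.3],
    [-0.0008,0.0004,0.03,0,0,0.3],
    [-0.0008,0.0004,0.034,0,0,0.3],
    [-0.0008,0.0004,0.036,0,0,0.3],
    [-0.0008,0.0004,0.036,0,0,0.3],
    [-0.0008,0.0004,0.036,0,0,0.3]
  ]
}}

```text
time_s: 8.35
eef_pos: [0.4827, 0.0301, 0.1708]
orientation: [-0.001, 0.978, -0.208, 0.003]
contact_force: [-0.6, -0.1, -2.7]
grip_width: 0.0445
```

```bash
cat > st.py <<'E'
from h import *
s=env.state();print(s['eef_pos'],s['time_s'],s['contact_force'],s['moment'],s['grip_width'])
plan((.4812,.0302,.139),-24)
E
python3 st.py
```

```text
[0.48274678 0.03005722 0.17080602] 8.35 [-0.55131238 -0.10553105 -2.65420035] [ 0.02261699  0.01050494 -0.03157982] 0.04446996593114789
yaw -23.974942856047985 shift mm [-1.6  0.6 31.8] rotvec [-0.12 -0.29  0.03]
```

Call:
{"api": "servo_tool", "payload": {
  "targets": [
    [0,0,0,0,0,0],
    [0,0,0,0,0,0]
  ]
}}

```text
time_s: 8.52
eef_pos: [0.4831, 0.0301, 0.1714]
orientation: [-0.001, 0.978, -0.208, 0.003]
contact_force: [0.0, -0.0, -2.7]
grip_width: 0.0449
```

Call:
{"api": "servo_tool", "payload": {
  "targets": [
    [0,0,0,0,0,0]
  ]
}}

```text
time_s: 8.6
eef_pos: [0.483, 0.0301, 0.1713]
orientation: [-0.001, 0.978, -0.208, 0.003]
contact_force: [-0.1, -0.6, -3.5]
grip_width: 0.0446
```

Call:
{"api": "servo_tool", "payload": {
  "targets": [
    [0,0,0,0,0,0]
  ]
}}

```text
time_s: 8.68
eef_pos: [0.4829, 0.0301, 0.1712]
orientation: [-0.001, 0.978, -0.208, 0.003]
contact_force: [0.3, 0.7, -3.8]
grip_width: 0.0447
```

```bash
python3 st.py
```

```text
[0.48286058 0.03005755 0.17117292] 8.6833 [ 0.309836    0.67015685 -3.78518589] [-0.01950005 -0.01454252  0.0239456 ] 0.04473307360631726
yaw -23.974489486065114 shift mm [-1.8  0.6 32.2] rotvec [-0.14 -0.33  0.03]
```

Call:
{"api": "servo_tool", "payload": {
  "targets": [
    [-0.0018,0.0006,0,-0.1,-0.3,0],
    [-0.0018,0.0006,0,-0.1,-0.3,0],
    [-0.0018,0.0006,0.003,-0.1,-0.3,0],
    [-0.0018,0.0006,0.005,-0.1,-0.3,0],
    [-0.0018,0.0006,0.006,-0.1,-0.3,0],
    [-0.0018,0.0006,0.006,-0.1,-0.3,0]
  ]
}}

```text
time_s: 9.18
eef_pos: [0.4803, 0.0303, 0.1642]
orientation: [-0.0, 0.978, -0.208, -0.001]
contact_force: [0.2, -0.0, -3.9]
grip_width: 0.0447
```

```bash
python3 st.py
```

```text
[0.48033375 0.0303048  0.16418754] 9.1833 [ 0.18556597 -0.01802301 -3.88582243] [-0.03314763  0.00610588  0.00235471] 0.044676245100195494
yaw -23.976809414156524 shift mm [ 0.9 -0.3 25.2] rotvec [-0.01  0.07  0.02]
```

Call:
{"api": "servo_tool", "payload": {
  "targets": [
    [0.0004,-0.0001,0.002,0,0,0],
    [0.0004,-0.0001,0.004,0,0,0],
    [0.0004,-0.0001,0.006,0,0,0],
    [0.0004,-0.0001,0.008,0,0,0],
    [0.0004,-0.0001,0.009,0,0,0],
    [0.0004,-0.0001,0.009,0,0,0]
  ]
}}

```text
time_s: 9.68
eef_pos: [0.4818, 0.0311, 0.1568]
orientation: [-0.001, 0.978, -0.208, 0.0]
contact_force: [-0.7, 3.7, 3.6]
grip_width: 0.0448
```

```bash
python3 st.py
```

```text
[0.48178361 0.03108171 0.15677039] 9.6833 [-0.73227879  3.66825808  3.55710601] [ 0.97926074  0.27315424 -0.06370013] 0.04481175348343272
yaw -24.0010059369272 shift mm [-0.2  1.1 17.8] rotvec [-0.16 -0.   -0.  ]
```

Call:
{"api": "servo_tool", "payload": {
  "targets": [
    [-0.0005,-0.0012,0,0,0,0],
    [-0.0006,-0.0014,0,0,0,0],
    [-0.0006,-0.0014,0,0,0,0]
  ]
}}

```text
time_s: 9.93
eef_pos: [0.4818, 0.0316, 0.1563]
orientation: [-0.0, 0.978, -0.208, 0.001]
contact_force: [-0.6, 1.9, 3.3]
grip_width: 0.0442
```

```bash
python3 st.py
```

```text
[0.48179874 0.03163902 0.15629772] 9.9333 [-0.61242261  1.93632368  3.31818949] [ 0.40455359  0.06866031 -0.02346811] 0.04422437727697068
yaw -23.961734876216827 shift mm [ 0.   1.6 17.3] rotvec [-0.04 -0.08  0.04]
```

Forces are falling. I'll shift a little further the same way and then go down.

Call:
{"api": "servo_tool", "payload": {
  "targets": [
    [-0.0002,-0.0008,0,0,0,0],
    [-0.0002,-0.0008,0.001,0,0,0],
    [-0.0002,-0.0008,0.002,0,0,0],
    [-0.0002,-0.0008,0.003,0,0,0],
    [-0.0002,-0.0008,0.003,0,0,0]
  ]
}}

```text
time_s: 10.35
eef_pos: [0.481, 0.0325, 0.1518]
orientation: [-0.0, 0.978, -0.208, -0.0]
contact_force: [2.1, 0.4, -5.3]
grip_width: 0.0448
```

```bash
python3 st.py
```

```text
[0.48100232 0.03249425 0.15182247] 10.35 [ 2.14315413  0.40394417 -5.28488652] [ 0.29863012 -0.33423821  0.00376753] 0.0448283633208067
yaw -23.980126906533588 shift mm [ 1.1  2.  12.8] rotvec [-0.01  0.04  0.02]
```

Call:
{"api": "servo_tool", "payload": {
  "targets": [
    [0.0004,0,0.001,0,0,0],
    [0.0005,0,0.003,0,0,0],
    [0.0005,0,0.005,0,0,0],
    [0.0005,0,0.007,0,0,0],
    [0.0005,0,0.009,0,0,0],
    [0.0005,0,0.009,0,0,0]
  ]
}}

```text
time_s: 10.85
eef_pos: [0.4814, 0.0324, 0.1431]
orientation: [-0.0, 0.978, -0.208, -0.0]
contact_force: [1.2, 1.7, -4.6]
grip_width: 0.0448
```

```bash
python3 st.py
```

```text
[0.48138302 0.03239274 0.14307873] 10.85 [ 1.152054    1.72963016 -4.58094537] [ 0.2720324  -0.13095069 -0.02346671] 0.04481173284391499
yaw -23.975795023606167 shift mm [0.7 2.1 4.1] rotvec [-0.01  0.06  0.02]
```

Call:
{"api": "servo_tool", "payload": {
  "targets": [
    [0.0002,-0.0003,0.001,0,0,0],
    [0.0002,-0.0003,0.002,0,0,0],
    [0.0002,-0.0003,0.003,0,0,0],
    [0.0002,-0.0003,0.004,0,0,0],
    [0.0002,-0.0003,0.005,0,0,0],
    [0.0002,-0.0003,0.005,0,0,0]
  ]
}}

```text
time_s: 11.35
eef_pos: [0.4819, 0.0325, 0.1388]
orientation: [-0.0, 0.978, -0.208, -0.0]
contact_force: [-1.1, 1.2, -2.2]
grip_width: 0.0448
```

```bash
python3 st.py
```

```text
[0.4819467  0.03248043 0.13875661] 11.35 [-1.07907332  1.20267104 -2.2281892 ] [ 0.18024639  0.06446583 -0.00108074] 0.04477398898062745
yaw -23.974410851178355 shift mm [ 0.2  2.4 -0.2] rotvec [-0.01  0.03  0.03]
```

Contact is just starting at the expected key level. I'll press about 2 mm further for light pressure.

Call:
{"api": "servo_tool", "payload": {
  "targets": [
    [0,-0.0001,0.001,0,0,0],
    [0,-0.0001,0.002,0,0,0],
    [0,-0.0001,0.002,0,0,0]
  ]
}}

```text
time_s: 11.6
eef_pos: [0.4823, 0.0327, 0.1382]
orientation: [-0.0, 0.978, -0.208, -0.0]
contact_force: [-4.1, 1.6, 6.5]
grip_width: 0.0446
```

```bash
python3 st.py
```

```text
[0.48227755 0.03267147 0.13823534] 11.6 [-4.14903914  1.58235473  6.48655895] [ 0.15776451  0.83109701 -0.03015406] 0.0446435782612269
yaw -23.970068758890818 shift mm [ 0.   2.7 -0.8] rotvec [-0.01  0.04  0.03]
```

Call:
{"api": "servo_tool", "payload": {
  "targets": [
    [-0.0003,0,0,0,0,3],
    [-0.0003,0,0,0,0,6],
    [-0.0003,0,0,0,0,9],
    [-0.0003,0,0,0,0,12],
    [-0.0003,0,0,0,0,12]
  ]
}}

```text
time_s: 12.02
eef_pos: [0.4825, 0.0325, 0.1381]
orientation: [-0.0, 0.951, -0.309, 0.001]
contact_force: [-2.8, 1.3, 4.8]
grip_width: 0.0447
```

```bash
python3 st.py
```

```text
[0.48254471 0.03254837 0.13808413] 12.0167 [-2.75950596  1.31401109  4.76976206] [ 0.03085237  0.58126079 -0.01697251] 0.044722781690693804
yaw -36.006343303729565 shift mm [ 0.3  2.7 -0.9] rotvec [ -0.03  -0.07 -12.01]
```

Call:
{"api": "servo_tool", "payload": {
  "targets": [
    [-0.0002,0,0.0003,0,0,2],
    [-0.0002,0,0.0003,0,0,4],
    [-0.0002,0,0.0003,0,0,6],
    [-0.0002,0,0.0003,0,0,6]
  ]
}}

```text
time_s: 12.35
eef_pos: [0.4818, 0.0326, 0.1363]
orientation: [-0.0, 0.934, -0.358, 0.0]
contact_force: [-0.2, 0.3, -3.5]
grip_width: 0.0448
```

Call:
{"api": "servo_tool", "payload": {
  "targets": [
    [0,0,0,0,0,2],
    [0,0,0,0,0,4],
    [0,0,0,0,0,4]
  ]
}}

```text
time_s: 12.6
eef_pos: [0.4816, 0.0326, 0.1359]
orientation: [-0.0, 0.921, -0.39, 0.0]
contact_force: [0.9, -0.0, -4.2]
grip_width: 0.0444
```

```bash
python3 st.py
```

```text
[0.48161971 0.03262922 0.13585369] 12.6 [ 0.90228044 -0.03626561 -4.18388809] [ 0.01181707 -0.09064045  0.01168199] 0.04441542714066138
yaw -45.91278140977939 shift mm [ 1.5  2.  -3.1] rotvec [-1.000e-02 -0.000e+00 -2.191e+01]
```

It dropped at about yaw -42° to -46°, close to the -49° predicted. I'll lower it in steps, watching the force.

Call:
{"api": "servo_tool", "payload": {
  "targets": [
    [0,0,0.002,0,0,1],
    [0,0,0.004,0,0,1],
    [0,0,0.006,0,0,1],
    [0,0,0.008,0,0,1],
    [0,0,0.008,0,0,1]
  ]
}}

```text
time_s: 13.02
eef_pos: [0.4819, 0.0327, 0.1281]
orientation: [-0.0, 0.917, -0.398, 0.0]
contact_force: [1.6, -0.8, -4.6]
grip_width: 0.0446
```

```bash
python3 st.py
```

```text
[0.48188863 0.03274755 0.12808296] 13.0167 [ 1.62867685 -0.82326351 -4.57734771] [-0.04083897 -0.31932875  0.0040425 ] 0.04461391192817655
yaw -46.94507815375004 shift mm [  1.4   2.2 -10.9] rotvec [-3.000e-02 -2.000e-02 -2.295e+01]
```

Call:
{"api": "servo_tool", "payload": {
  "targets": [
    [0,0,0.002,0,0,0],
    [0,0,0.005,0,0,0],
    [0,0,0.008,0,0,0],
    [0,0,0.01,0,0,0],
    [0,0,0.012,0,0,0],
    [0,0,0.012,0,0,0]
  ]
}}

```text
time_s: 13.52
eef_pos: [0.4819, 0.0328, 0.1161]
orientation: [-0.0, 0.917, -0.398, 0.0]
contact_force: [2.1, -1.1, -5.3]
grip_width: 0.0448
```

```bash
python3 st.py
```

```text
[0.48189663 0.03280349 0.11614952] 13.5167 [ 2.1349798  -1.0915155  -5.32410892] [-0.08373115 -0.46151994  0.03140835] 0.044778128489819116
yaw -46.967744910892954 shift mm [  1.4   2.3 -22.9] rotvec [-3.000e-02 -1.000e-02 -2.297e+01]
```

Call:
{"api": "servo_tool", "payload": {
  "targets": [
    [0.0005,0,0.0015,0,0,0],
    [0.0005,0,0.003,0,0,0],
    [0.0005,0,0.004,0,0,0],
    [0.0005,0,0.005,0,0,0],
    [0.0005,0,0.006,0,0,0],
    [0.0005,0,0.006,0,0,0]
  ]
}}

```text
time_s: 14.02
eef_pos: [0.482, 0.0326, 0.1109]
orientation: [-0.0, 0.917, -0.399, -0.0]
contact_force: [-1.0, -0.3, -0.0]
grip_width: 0.0448
```

```bash
python3 st.py
```

```text
[0.48198263 0.03255217 0.11087323] 14.0167 [-0.95226322 -0.2969454  -0.04980069] [-0.04036374  0.11492017 -0.03457897] 0.04479160159818879
yaw -46.9717293330454 shift mm [  1.2   2.2 -28.1] rotvec [-1.000e-02  4.000e-02 -2.297e+01]
```

Call:
{"api": "servo_tool", "payload": {
  "targets": [
    [0,0,0.001,0,0,0],
    [0,0,0.0015,0,0,0],
    [0,0,0.0015,0,0,0]
  ]
}}

```text
time_s: 14.27
eef_pos: [0.4821, 0.0326, 0.1108]
orientation: [0.0, 0.917, -0.398, -0.001]
contact_force: [-5.2, 0.2, 9.5]
grip_width: 0.0446
```

```bash
python3 st.py
```

```text
[0.4820529  0.03257512 0.11081504] 14.2667 [-5.22043406  0.17422647  9.4672024 ] [-0.00280736  0.86112339 -0.01438465] 0.04456118252524388
yaw -46.96700605661431 shift mm [  1.1   2.3 -28.2] rotvec [ 2.000e-02  7.000e-02 -2.297e+01]
```

Firm stop at TCP z 0.1108, against 0.111 expected. I'll ease off and release.

Call:
{"api": "servo_tool", "payload": {
  "targets": [
    [0,0,-0.0015,0,0,0],
    [0,0,-0.0015,0,0,0]
  ]
}}

```text
time_s: 14.43
eef_pos: [0.4821, 0.0326, 0.1109]
orientation: [-0.0, 0.917, -0.399, 0.0]
contact_force: [-1.4, 0.5, 2.5]
grip_width: 0.0444
```

Call:
{"api": "servo_tool", "payload": {
  "targets": [
    [0,0,0,0,0,0],
    [0,0,0,0,0,0],
    [0,0,0,0,0,0],
    [0,0,0,0,0,0],
    [0,0,0,0,0,0],
    [0,0,0,0,0,0],
    [0,0,0,0,0,0],
    [0,0,0,0,0,0]
  ],
  "hand": 0
}}

```text
time_s: 15.1
eef_pos: [0.482, 0.0325, 0.1105]
orientation: [-0.0, 0.917, -0.399, -0.0]
contact_force: [0.9, -0.2, 0.3]
grip_width: 0.0856
```

```bash
python3 st.py
```

```text
[0.48204612 0.03250267 0.1104705 ] 15.1 [ 0.9087557  -0.22920232  0.28342167] [ 0.01050146 -0.00916307 -0.04610874] 0.08555005215333294
yaw -46.97466829132851 shift mm [  1.1   2.2 -28.5] rotvec [-2.000e-02  2.000e-02 -2.297e+01]
```

Released. I'll lift straight up, then move to the side so both cameras can see.

Call:
{"api": "servo_tool", "payload": {
  "targets": [
    [0,0,-0.01,0,0,0],
    [0,0,-0.03,0,0,0],
    [0,0,-0.06,0,0,0],
    [0,0,-0.1,0,0,0],
    [0,0,-0.13,0,0,0],
    [0,0,-0.14,0,0,0],
    [0.02,0.02,-0.14,0,0,0],
    [0.045,0.045,-0.14,0,0,0],
    [0.07,0.07,-0.14,0,0,0],
    [0.095,0.095,-0.14,0,0,0],
    [0.12,0.12,-0.14,0,0,0],
    [0.145,0.145,-0.14,0,0,0],
    [0.16,0.16,-0.14,0,0,0],
    [0.16,0.16,-0.14,0,0,0],
    [0.16,0.16,-0.14,0,0,0]
  ]
}}

```text
time_s: 16.35
eef_pos: [0.4737, -0.1944, 0.2501]
orientation: [-0.001, 0.917, -0.4, -0.001]
contact_force: [0.4, 0.1, 0.6]
grip_width: 0.0853
```

```bash
python3 -c "
from h import *
s=env.state();print(s['eef_pos'],s['time_s'],s['contact_force'])
a=grab('scene');b=grab('top')
cv2.imwrite('pics/d_s.png',a);cv2.imwrite('pics/d_t.png',b)
X=[[.4819,.0325,z] for z in (.126,.124,.096,.074)]
print(proj('scene',X),proj('top',X))
a=cv2.resize(a[210:290,270:350],(400,400),interpolation=cv2.INTER_CUBIC)
b=cv2.resize(b[230:310,225:305],(400,400),interpolation=cv2.INTER_CUBIC)
cv2.imwrite('pics/d1.png',np.hstack([a,b]))
"
```

```text
[ 0.47374084 -0.19441723  0.25005654] 16.35 [0.41964839 0.08874384 0.57697045]
[[309.01665998 243.73396453]
 [308.9697614  244.29759356]
 [308.32501547 252.03092425]
 [307.83350683 257.90725176]] [[265.04898955 267.76576934]
 [265.09020674 267.73029775]
 [265.65000997 267.24851096]
 [266.06842581 266.88838407]]
```

View pics/d1.png

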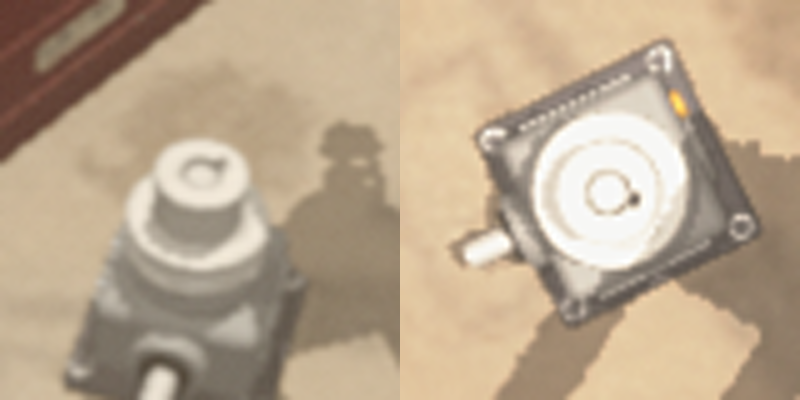

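View pics/d_t.png

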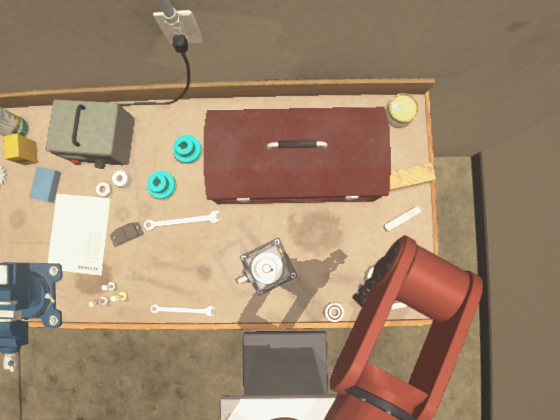

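The pulley sits level on the shoulder. The shaft end is nearly flush in the boss and the keyway dot is at about 255° (top crop (634,199)). The gripper is clear of it, so I'm handing in.

```bash
python3 -c "
from h import *
print(env.hand_in()); print(env.state()['time_s'])"
```

```text
the job is handed in; nothing more can be done
None
the job is handed in; nothing more can be done
```

The keyed pulley is on the gear unit's shaft, boss up and fully home on the shoulder. I let go of it and handed the job in at about 16.5 s.

- **Which pulley:** I took the one with the notch in its bore, left of the gear unit. I did not touch the plain-bore pulley or the turquoise look-alikes. In the final top picture the arm partly hides the plain pulley.
- **Fitting:** It rested on the key under about 10 N. I turned it gently about 20° until the keyway dropped over the key, then lowered it to the shoulder.
- **Seating:** It came to a firm stop with the tool at z = 0.1108 m, against 0.111 m expected. The final pictures show it level, with the shaft end nearly flush in the boss.
- **Disagreement:** The camera put the shaft about 2 mm off in y. The first touch on the taper gave about 4 N sideways and 7 N upward, and I corrected by feel before going lower. No force reading went above about 13 N.

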